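# Switch on three balances in logging order

## Robot

A 7-joint arm with a two-finger parallel gripper is mounted at the origin on a cart in front of the work surface, level with it; the furniture and walls round the work are solid. World frame = base frame: x ahead of the robot, y to its left, z up, the work surface at z = 0. Lengths are in m, angles in rad, forces in N, time in s.
With the tool pointing down it reaches from about 0.35 to 0.9 m from the base axis. Payload 7.2 kg.
Tool frame: the origin (TCP) lies at the very end of the fingers, on their centre line; the grasp point (between the pads) lies 19 mm behind it; z points along the fingers, y is the direction in which the jaws open and shut (so a half turn about z gives the same grasp; the last joint's range is limited). The gripper opens to 85 mm and grips with 20 to 120 N. Pads are 22 mm wide; open, the fingers measure 114 mm over their backs; the gripper's body (76 mm by 85 mm) begins 54 mm behind the grasp point. The pads swing forward as they close: fully open they stand 13 mm farther back than shut.
Start: joints at [1.051, 0.411, -0.013, 1.596, 0.006, 1.134, -0.082], TCP at [0.273, -0.562, 0.231] pointing down, gripper open.
Joint ranges: [-2.95, 2.95], [-0.29, 1.99], [-1.47, 1.44], [0.14, 2.54], [-1.03, 4.17], [0.13, 1.85], [-2.86, 2.86]. Speed limits (rad/s): [2.39, 2.39, 3.01, 3.01, 3.14, 3.14, 3.14].

## Interface

Orientations are given as a unit quaternion [x, y, z, w].
In Python, from bench import arm, vision, workorder gives the robot as it stands.
- The arm moves only by the tool step_arm, never from a script. Its argument "commands" is a list that holds one entry, the list of rows, each a list of 7 numbers: the shift along the tool's x, y, z in mm, then the turn, a rotation vector about the tool's x, y, z in degrees, then the opening in per cent of the stroke, from 0 (shut) to 100 (fully open). A call has 1 to 10 rows; each row shifts and turns the commanded pose from where the row before left it, along the tool's axes as they then stand; what a row does not reach is not made up. A row lasts 1/10 s, in which the tool goes at most 50 mm and 8.59 degrees, less where a joint would pass 70% of its speed; a pose out of reach is approached as far as the arm can. A call with a gripper value outside its range is refused whole. The fingers move at their own pace and stop on an object; "newtons" is the grip in N (left out, the last holds). Time passes only in rows, so rows that do not move let the fingers close. It gives the time, the measured TCP pose, the force and the opening at its end, in the units of the state.
- arm.state(): the state, without advancing time (a new reading comes with each control period).
- vision.grab_frame(name): name is "scene" or "top"; returns (picture, depth): 420x560x3 uint8, red, green, blue; 420x560 float32, m along the optical axis (not along the pixel's ray), 0 where there is no reading.
- vision.camera_info(name): a dict with "fx", "fy", "cx", "cy" (pixels), "k1" (the pictures are not rectified: a ray, as slopes to the right and down, at radius r is drawn at 1 + k1 r^2 times it, then the intrinsics apply), "T" (4x4, takes a point from camera to world coordinates). Camera axes: x right, y down, z forward; pixel columns grow to the right and rows downward; lengths in m; the calibration is good to about 2 mm. A picture is of the moment at which its call begins. camera_info takes no time and is no camera call.
- workorder.close_job(): hands the job in, once; it reports no verdict.
The state is a dict: "time": time; "joint_pos": joint angles; "joint_velocities": joint speeds; "joint_torque": joint torques, N m; "ee_pos": TCP position; "eef_rot": TCP orientation; "force": force on the tool from outside, world axes, zero at the start; "torque": the same for the moment, N m; "opening": finger opening in m.
Only numpy, scipy, OpenCV 4.12 (cv2) and the standard library are available. Lean on these libraries where they do the work, as an engineer would, in place of code of your own. Each camera call takes 0.05 s, during which the arm holds its last target.

## Task

The data logger numbers the balances in the order in which they come on: switch on first the balance carrying the weighing boat, then the one with the covered culture dish, and last the one with the small beaker, each by pressing its round black key lightly down all the way, where it stays. Only press the keys; do not pick up or shift the vessels on the pans or anything else on the worktop.

Things in the scene. Friction and masses are not known exactly. Their poses are not given: they have to be found in the camera images.
- balance_boat: the balance that carries the weighing boat: one of three identical low bench balances, fixed to the worktop, white housing 170 mm deep (its x) by 110 mm wide (its y), top face 28 mm above the worktop. Origin at its underside's centre; its x points from the front (display and key) to the round 94 mm steel pan at the back, whose top is 36 mm high and whose centre lies 33 mm behind the origin; z up. The display lies flat on the left of the front part, the key on the right
- key_boat (a joint): travel in m of that balance's power switch, under its round black key: 0 = out (off), 0.006 = fully in; it moves straight down, is on from 0.004, takes about 2.5 N to move and stays where it is left (no return spring). The key's cap is soft rubber (1.4 N per mm, 5 mm at most) and so gives by about 2 mm before the switch moves: the cap's top must go down about 6 mm to switch on and 8 mm for fully in (2.5 to 3 N); 3 mm farther (about 7 N) everything is solid
- key_boat_top (a point): centre of the top face of that key: a round black push key 25 mm in diameter; when out it stands 12 mm proud of the housing, 40 mm above the worktop, and when fully in and let go 6 mm proud. It lies 55 mm in front of (-x) and 33 mm to the right of (-y) the balance's origin; this point moves with the key
- weigh_boat: square white weighing boat 83x83 mm, 20 mm high, loose, standing on the pan of its balance; origin at its underside's centre
- balance_dish: the balance that carries the culture dish: one of three identical low bench balances, fixed to the worktop, white housing 170 mm deep (its x) by 110 mm wide (its y), top face 28 mm above the worktop. Origin at its underside's centre; its x points from the front (display and key) to the round 94 mm steel pan at the back, whose top is 36 mm high and whose centre lies 33 mm behind the origin; z up. The display lies flat on the left of the front part, the key on the right
- key_dish (a joint): travel in m of that balance's power switch, under its round black key: 0 = out (off), 0.006 = fully in; it moves straight down, is on from 0.004, takes about 2.5 N to move and stays where it is left (no return spring). The key's cap is soft rubber (1.4 N per mm, 5 mm at most) and so gives by about 2 mm before the switch moves: the cap's top must go down about 6 mm to switch on and 8 mm for fully in (2.5 to 3 N); 3 mm farther (about 7 N) everything is solid
- key_dish_top (a point): centre of the top face of that key: a round black push key 25 mm in diameter; when out it stands 12 mm proud of the housing, 40 mm above the worktop, and when fully in and let go 6 mm proud. It lies 55 mm in front of (-x) and 33 mm to the right of (-y) the balance's origin; this point moves with the key
- petri_dish: round covered culture dish, 90 mm across, 36 mm high, loose, standing on the pan of its balance; origin at its underside's centre
- balance_beaker: the balance that carries the small beaker: one of three identical low bench balances, fixed to the worktop, white housing 170 mm deep (its x) by 110 mm wide (its y), top face 28 mm above the worktop. Origin at its underside's centre; its x points from the front (display and key) to the round 94 mm steel pan at the back, whose top is 36 mm high and whose centre lies 33 mm behind the origin; z up. The display lies flat on the left of the front part, the key on the right
- key_beaker (a joint): travel in m of that balance's power switch, under its round black key: 0 = out (off), 0.006 = fully in; it moves straight down, is on from 0.004, takes about 2.5 N to move and stays where it is left (no return spring). The key's cap is soft rubber (1.4 N per mm, 5 mm at most) and so gives by about 2 mm before the switch moves: the cap's top must go down about 6 mm to switch on and 8 mm for fully in (2.5 to 3 N); 3 mm farther (about 7 N) everything is solid
- key_beaker_top (a point): centre of the top face of that key: a round black push key 25 mm in diameter; when out it stands 12 mm proud of the housing, 40 mm above the worktop, and when fully in and let go 6 mm proud. It lies 55 mm in front of (-x) and 33 mm to the right of (-y) the balance's origin; this point moves with the key
- small_beaker: small glass beaker with a spout, 54 mm across, 58 mm high, loose, standing on the pan of its balance; origin at its underside's centre
- marker: white-and-black marker pen, 135 mm long, 17 mm thick, lying between two balances; origin at its underside's centre; loose bystander
- stopper_mid: rubber stopper, 30 mm wide, 22 mm high, standing between two balances; origin at its underside's centre; loose bystander
- stopper_small: rubber stopper, 24 mm wide, 18 mm high, near the right edge of the worktop; origin at its underside's centre; loose bystander
- timer: flat lab timer 70x62x18 mm, behind the work on the left; origin at its underside's centre; loose bystander
- tape: roll of masking tape lying flat, 98 mm across, 25 mm high, behind the work; origin at its underside's centre; loose bystander
- funnel: funnel standing mouth down, 94 mm across, 100 mm high, behind the work on the right; origin at its underside's centre; loose bystander
- bottle: screw-cap glass bottle, 54 mm across, 104 mm high, behind the work on the right; origin at its underside's centre; loose bystander
- bulb: rubber pipette bulb, 112 mm long, 48 mm thick, lying left of the balances; origin at its underside's centre; loose bystander
Mind the look-alikes: they are no part of the job. Leave any yellow look-alike of the balance_beaker alone.

How it is judged:
On the way, in this order (a step that is already met when the one before it is completed fails the run):
1. the key of the balance with the weighing boat is pressed in (4 mm or more) (value of joint key_boat above 0.004 m), for 0.1 s.
2. the key of the balance with the culture dish is pressed in (4 mm or more) (value of joint key_dish above 0.004 m), for 0.1 s.
3. the key of the balance with the small beaker is pressed in (4 mm or more) (value of joint key_beaker above 0.004 m), for 0.1 s.
At the end, for the whole second after the job is handed in: all three keys are in by at least 4 mm of their 6 mm, and the weighing boat, dish and beaker stand upright and at rest on their pans, within 15 mm of where they stood (value of joint each of key_boat, key_dish, key_beaker above 0.004 m and horizontal distance between weigh_boat and balance_boat below 0.055 m and angle between each of weigh_boat, petri_dish, small_beaker's own z axis and vertical below 0.15 rad and distance of each of weigh_boat, petri_dish, small_beaker from where it was at the start of the episode below 0.015 m and linear speed of each of weigh_boat, petri_dish, small_beaker below 0.02 m/s and horizontal distance between petri_dish and balance_dish below 0.055 m and horizontal distance between small_beaker and balance_beaker below 0.055 m); the robot touches nothing.
It fails at once if the culture dish's balance is switched on before the weighing boat's (value of joint key_dish above 0.004 m and value of joint key_boat below 0.004 m).
It fails at once if the small beaker's balance is switched on before the culture dish's (value of joint key_beaker above 0.004 m and value of joint key_dish below 0.004 m).
It fails at once if a balance is pushed with more than 25 N (contact force between any of the fingers, the arm and balance_boat above 25 N or contact force between any of the fingers, the arm and balance_dish above 25 N or contact force between any of the fingers, the arm and balance_beaker above 25 N).
It fails at once if a weighing boat, dish or beaker is shifted or lifted by more than 15 mm, or tipped (distance of any of weigh_boat, petri_dish, small_beaker from where it was at the start of the episode above 0.015 m or angle between any of weigh_boat, petri_dish, small_beaker's own z axis and vertical above 0.3 rad).
It fails at once if a bystander is moved or lifted by more than 20 mm (distance of any of marker, stopper_mid, stopper_small, timer, tape, funnel, bottle, bulb from where it was at the start of the episode above 0.02 m).
It also fails if it takes over 51 s, if anything falls off the work surface, if the arm or the gripper's body presses on something with over 40 N, if the wrist force passes 120 N, or if a joint passes its speed limit or range.

## Working session

There is one attempt and no reset: what is moved stays moved. The work goes in short steps, Python scripts to look and compute and a tool call to move; the robot and the scene stay as the last step left them, time stands still between calls to the robot, and variables do not carry over. Pictures are saved under pics/ and viewed, and the job is handed in when it is done.

Besides the shell and the picture viewer there is one more tool, called after "Emit:" by a JSON object that holds its "api" and its "payload", one argument or row to a line. step_arm: Moves the arm, as the interface text tells. Its arguments: {"type":"object","properties":{"commands":{"type":"array","items":{"type":"array","items":{"type":"array","items":{"type":"number"}}}},"newtons":{"type":"number"}},"required":["commands"]}

```bash
mkdir -p pics
python3 - <<'E'
from bench import arm, vision
import cv2,numpy as np
print(arm.state())
for n in("scene","top"):
    p,d=vision.grab_frame(n); np.savez(f"{n}.npz",p=p,d=d)
    cv2.imwrite(f"pics/{n}0.png",cv2.resize(p[:,:,::-1],(784,588),interpolation=cv2.INTER_CUBIC)); print(vision.camera_info(n))
E
```

```text
{'time': 0.0, 'joint_pos': array([ 1.05083342,  0.41192138, -0.01275006,  1.59706701,  0.00560238,
        1.13426827, -0.08222493]), 'joint_velocities': array([-8.49383622e-05,  1.51768640e-03, -3.25713230e-04,  6.22073905e-04,
       -2.23281832e-05,  1.52978906e-03, -1.47448684e-03]), 'joint_torque': array([-1.58733127e-05, -6.00618839e+01,  6.82008583e-01, -2.99409199e+01,
        1.38878802e-02,  1.06332605e-02,  3.89774289e-05]), 'ee_pos': array([ 0.27260903, -0.56185867,  0.23043007]), 'eef_rot': array([ 9.74592750e-01,  2.23982831e-01, -2.31871786e-04, -7.80472425e-04]), 'force': array([0.23631453, 0.03771151, 0.7550332 ]), 'torque': array([-0.0058717 , -0.03528989,  0.02421941]), 'opening': 0.08558043209099456}
{'fx': 516.1123996406725, 'fy': 516.1123996406725, 'cx': 281.8199018913209, 'cy': 218.57859202918036, 'k1': 0.048100993854479385, 'T': array([[ 0.83100515, -0.42749861,  0.35591485, -0.04579879],
       [-0.55625775, -0.63543023,  0.53554247, -0.84020412],
       [-0.0027846 , -0.64301894, -0.76584521,  1.47460674],
       [ 0.        ,  0.        ,  0.        ,  1.        ]])}
{'fx': 441.22931864138684, 'fy': 441.22931864138684, 'cx': 277.4212132255507, 'cy': 214.1207579873309, 'k1': -0.050104343895460896, 'T': array([[ 0.01846825, -0.99621561,  0.08493168,  0.47856419],
       [-0.99972088, -0.01714773,  0.01625139,  0.13042501],
       [-0.0147335 , -0.08520811, -0.99625424,  1.63819625],
       [ 0.        ,  0.        ,  0.        ,  1.        ]])}
```

View pics/scene0.png

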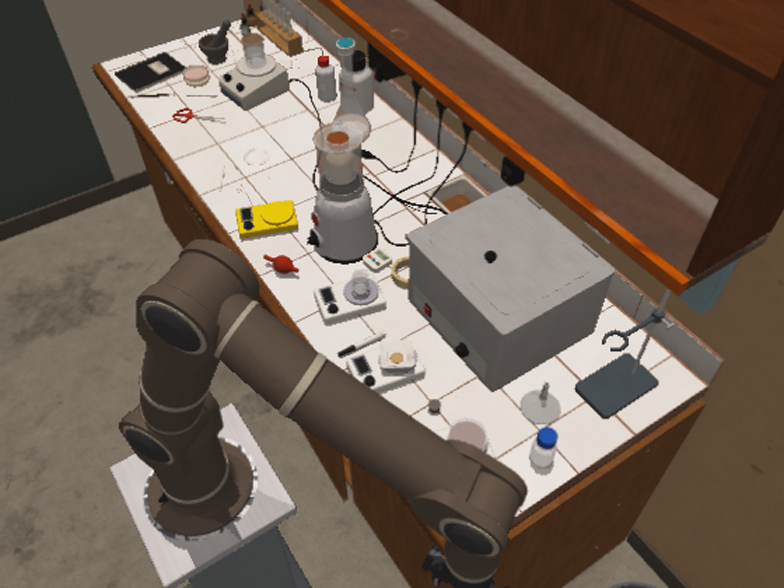

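View pics/top0.png

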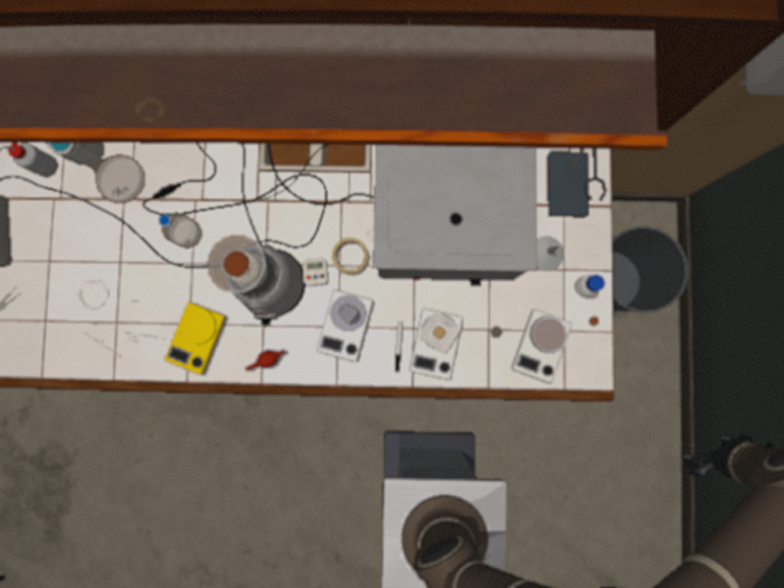

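The top view shows three white balances, at about (345,325), (437,342) and (541,345) in the enlarged picture, plus a yellow look-alike. I'll enlarge these.

Run:
```python
import cv2,numpy as np
z=np.load("top.npz");p=z['p'][:,:,::-1]
# crop cols 215..415, rows 195..285 x4
c=p[200:280,220:415]; cv2.imwrite("pics/topcrop.png",cv2.resize(c,None,fx=4,fy=4,interpolation=cv2.INTER_CUBIC))
for i,(u,v) in enumerate([(248,232),(312,245),(386,246)]):
    c=p[v-35:v+35,u-35:u+35]; a=cv2.resize(c,(400,400),interpolation=cv2.INTER_NEAREST)
    if i==0:L=[]
    L.append(a[:, :266*1] if 0 else cv2.resize(a,(266,266)))
p2=np.load("scene.npz")['p'][:,:,::-1]
cv2.imwrite("pics/scenecrop.png",cv2.resize(p2[180:350,210:360],None,fx=3.5,fy=3.5,interpolation=cv2.INTER_CUBIC))
```

```text
(no output)
```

View pics/topcrop.png

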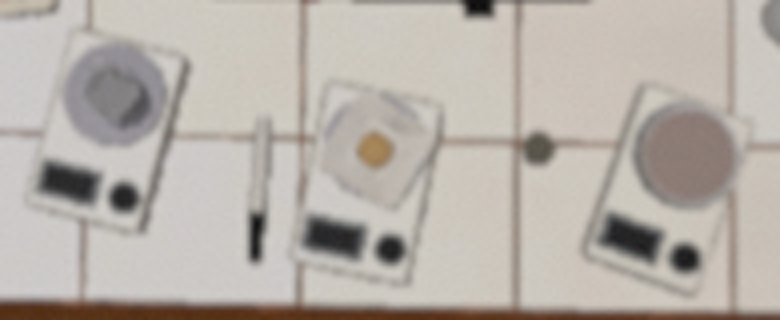

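View pics/scenecrop.png

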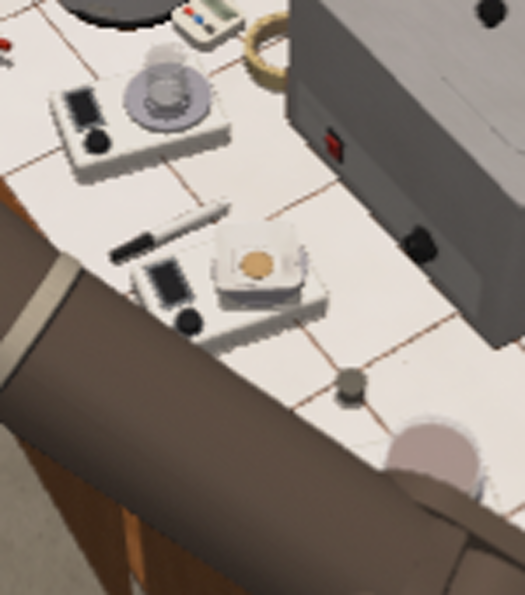

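The pans carry the beaker (left), the weighing boat (middle) and the dish (right). The keys in the crop are at about (124,197), (390,249) and (685,258). Next I measure them.

```bash
cat > h.py <<'E'
import numpy as np,cv2
from bench import vision
def ray(n,u,v):
    c=vision.camera_info(n);x=(u-c['cx'])/c['fx'];y=(v-c['cy'])/c['fy']
    a,b=x,y
    for _ in range(20):
        s=1+c['k1']*(a*a+b*b);a,b=x/s,y/s
    return c['T'],np.array([a,b,1.])
def atz(n,u,v,z):
    T,r=ray(n,u,v);d=T[:3,:3]@r;o=T[:3,3];return o+d*(z-o[2])/d[2]
def atd(n,u,v,dep):
    T,r=ray(n,u,v);return T[:3,:3]@(r*dep)+T[:3,3]
def proj(n,P):
    c=vision.camera_info(n);q=np.linalg.inv(c['T'])@np.r_[P,1];a,b=q[:2]/q[2];s=1+c['k1']*(a*a+b*b)
    return c['fx']*a*s+c['cx'],c['fy']*b*s+c['cy']
E
python3 - <<'E'
from h import *
z=np.load("top.npz");g=z['p'].astype(float).mean(2);d=z['d']
for n,x,y in[("boat",390,249),("dish",685,258),("beaker",124,197)]:
    u0,v0=220+x/4-.375,200+y/4-.375
    vv,uu=np.mgrid[int(v0)-6:int(v0)+8,int(u0)-6:int(u0)+8]
    r=np.hypot(uu-u0,vv-v0)
    for _ in range(3):
        r=np.hypot(uu-u0,vv-v0);w=np.clip(150-g[vv,uu],0,None)*(r<5.5);u0,v0=(w*uu).sum()/w.sum(),(w*vv).sum()/w.sum()
    P=atz("top",u0,v0,.040)
    print(n,round(u0,2),round(v0,2),"area px",(w>40).sum(),P.round(4),"depth pt",atd("top",u0,v0,d[int(round(v0)),int(round(u0))]).round(4),"R",np.hypot(*P[:2]).round(3), "scene px",np.round(proj("scene",P),1))
    # housing outline: depth heights
# corners of housings (crop px, TL, TR, BR, BL) at z .028
C={"beaker":[(77,30),(187,62),(142,231),(28,201)],"boat":[(329,80),(440,102),(408,284),(294,255)],"dish":[(645,84),(750,121),(693,294),(585,252)]}
for n,c in C.items():
    Q=np.array([atz("top",220+x/4-.375,200+y/4-.375,.028) for x,y in c])
    o=Q.mean(0);ax=(Q[0]+Q[1]-Q[2]-Q[3])/2;yaw=np.arctan2(ax[1],ax[0])
    e=[np.linalg.norm(Q[i]-Q[(i+1)%4]) for i in range(4)]
    k=o[:2]+np.array([[np.cos(yaw),-np.sin(yaw)],[np.sin(yaw),np.cos(yaw)]])@[-.055,-.033]
    print(n,o.round(3),"yaw",np.degrees(yaw).round(1),np.round(e,3),"key pred",k.round(4))
E
```

```text
boat 317.17 261.92 area px 36 [0.4446 0.0102 0.04  ] depth pt [0.4445 0.01   0.0383] R 0.445 scene px [263.4 270.1]
dish 390.87 264.15 area px 38 [ 0.441  -0.2554  0.04  ] depth pt [ 0.4409 -0.2563  0.0361] R 0.51 scene px [309.  330.4]
beaker 250.61 248.98 area px 38 [0.4867 0.2511 0.04  ] depth pt [0.4867 0.2516 0.0334] R 0.548 scene px [237.5 219. ]
beaker [0.547 0.268 0.028] yaw -14.1 [0.105 0.159 0.108 0.163] key pred [0.4859 0.249 ]
boat [0.507 0.03  0.028] yaw -9.9 [0.103 0.168 0.106 0.162] key pred [0.4468 0.0073]
dish [ 0.505 -0.243  0.028] yaw -19.0 [0.101 0.166 0.105 0.163] key pred [ 0.4418 -0.2566]
```

Emit:
{"api": "step_arm", "payload": {
  "commands": [
    [[0, 0, 0, 0, 0, 6.5, 0], [0, 0, 0, 0, 0, 6.5, 0], [0, 0, 0, 0, 0, 6.5, 0], [0, 0, 0, 0, 0, 6.4, 0], [0, 0, 0, 0, 0, 0, 0]]
  ],
  "newtons": 40
}}

```text
time: 0.6
ee_pos: [0.2728, -0.562, 0.2308]
eef_rot: [1.0, -0.001, -0.0, -0.0]
force: [-0.4, 0.2, -0.5]
opening: 0.0123
```

Emit:
{"api": "step_arm", "payload": {
  "commands": [
    [[15, -40, 0, 0, 0, 0, 0], [15, -40, 0, 0, 0, 0, 0], [15, -40, 0, 0, 0, 0, 0], [15, -40, 0, 0, 0, 0, 0], [15, -40, 0, 0, 0, 0, 0], [15, -40, 0, 0, 0, 0, 0], [15, -40, 0, 0, 0, 0, 0], [15, -40, 0, 0, 0, 0, 0], [15, -40, 0, 0, 0, 0, 0], [15, -40, 0, 0, 0, 0, 0]]
  ]
}}

```text
time: 1.6
ee_pos: [0.4232, -0.1607, 0.2314]
eef_rot: [1.0, 0.002, 0.0, 0.0]
force: [0.7, 0.3, -0.5]
opening: 0.0002
```

Emit:
{"api": "step_arm", "payload": {
  "commands": [
    [[5, -40, 0, 0, 0, 0, 0], [5, -40, 0, 0, 0, 0, 0], [5, -40, 0, 0, 0, 0, 0], [5, -35, 0, 0, 0, 0, 0], [2, -15, 20, 0, 0, 0, 0], [0, 0, 40, 0, 0, 0, 0], [0, 0, 40, 0, 0, 0, 0], [0, 0, 40, 0, 0, 0, 0], [0, 0, 15, 0, 0, 0, 0], [0, 0, 0, 0, 0, 0, 0]]
  ]
}}

```text
time: 2.6
ee_pos: [0.4431, 0.0076, 0.0741]
eef_rot: [1.0, 0.002, -0.002, -0.0]
force: [-0.2, 0.0, 0.1]
opening: -0.0003
```

Run:
```python
from h import *
from bench import arm
s=arm.state();print(s['ee_pos'],s['eef_rot'],s['force'])
a,_=vision.grab_frame("top");b,_=vision.grab_frame("scene")
A=cv2.resize(a[200:280,270:365,::-1],(475*1,400),interpolation=cv2.INTER_CUBIC)
B=cv2.resize(b[220:320,210:320,::-1],None,fx=4,fy=4,interpolation=cv2.INTER_CUBIC)
cv2.imwrite("pics/a1.png",A);cv2.imwrite("pics/b1.png",B)
```

```text
[0.44312226 0.00764443 0.07414713] [ 9.99995719e-01  1.60634167e-03 -2.44546305e-03 -3.01702576e-05] [-0.16096503  0.04313855  0.11500921]
```

View pics/a1.png

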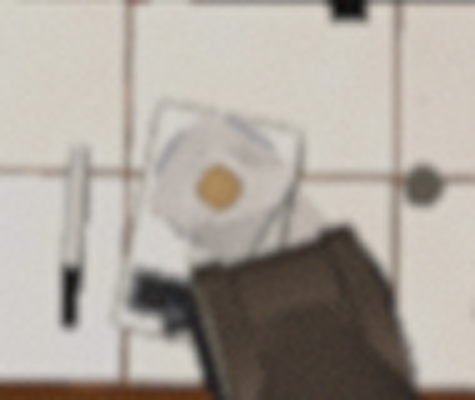

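View pics/b1.png

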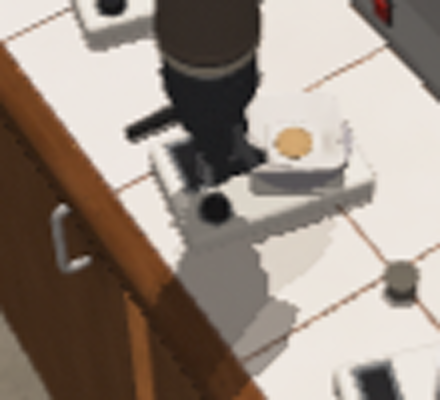

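Run:
```python
from h import *
for n,u0,v0,f in(("scene",210,220,4),("top",270,200,5)):
  for P in([.4431,.0076,.0741],[.4446,.0102,.04],[.4431,.0076,.14]):
    u,v=proj(n,P);print(n,P,((u-u0)*f).round(),((v-v0)*f).round())
b,_=vision.grab_frame("scene")
cv2.imwrite("pics/b2.png",cv2.resize(b[235:290,235:305,::-1],None,fx=10,fy=10,interpolation=cv2.INTER_CUBIC))
```

```text
scene [0.4431, 0.0076, 0.0741] 213.0 180.0
scene [0.4446, 0.0102, 0.04] 214.0 200.0
scene [0.4431, 0.0076, 0.14] 210.0 133.0
top [0.4431, 0.0076, 0.0741] 243.0 313.0
top [0.4446, 0.0102, 0.04] 236.0 310.0
top [0.4431, 0.0076, 0.14] 251.0 315.0
```

View pics/b2.png

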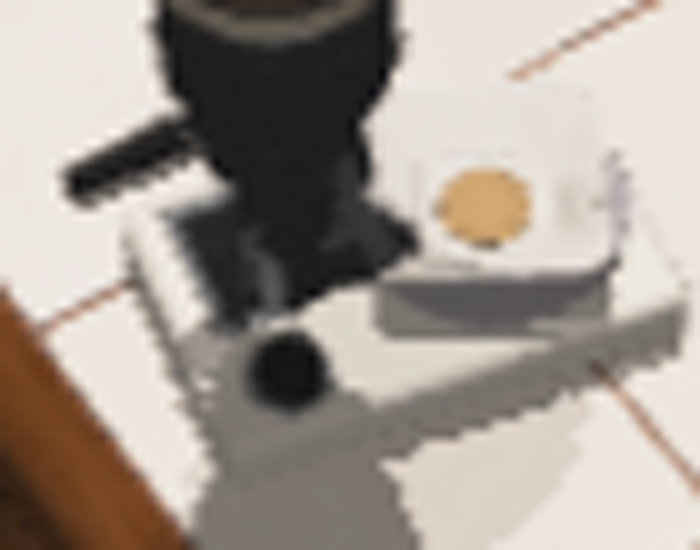

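Tip and key project where expected: the tip at about (275,315) and the key at (288,370) in the crop, whose black side also shows. I go down carefully.

Emit:
{"api": "step_arm", "payload": {
  "commands": [
    [[2, -2, 10, 0, 0, 0, 0], [0, 0, 10, 0, 0, 0, 0], [0, 0, 8, 0, 0, 0, 0], [0, 0, 0, 0, 0, 0, 0], [0, 0, 0, 0, 0, 0, 0]]
  ]
}}

```text
time: 3.25
ee_pos: [0.4467, 0.0097, 0.048]
eef_rot: [1.0, 0.0, -0.0, 0.0]
force: [0.0, 0.1, -0.1]
opening: 0.0004
```

Emit:
{"api": "step_arm", "payload": {
  "commands": [
    [[-2, 0, 5, 0, 0, 0, 0], [0, 0, 3, 0, 0, 0, 0], [0, 0, 2, 0, 0, 0, 0], [0, 0, 2, 0, 0, 0, 0], [0, 0, 0, 0, 0, 0, 0]]
  ]
}}

```text
time: 3.75
ee_pos: [0.4448, 0.0096, 0.0361]
eef_rot: [1.0, -0.0, -0.0, 0.0]
force: [-1.3, 0.3, 1.8]
opening: 0.0001
```

Emit:
{"api": "step_arm", "payload": {
  "commands": [
    [[0, 0, 2, 0, 0, 0, 0], [0, 0, 1, 0, 0, 0, 0], [0, 0, 1, 0, 0, 0, 0], [0, 0, 0.5, 0, 0, 0, 0], [0, 0, 0, 0, 0, 0, 0]]
  ]
}}

```text
time: 4.25
ee_pos: [0.4449, 0.0096, 0.0318]
eef_rot: [1.0, -0.0, -0.0, 0.0]
force: [-2.4, -0.0, 3.4]
opening: -0.0003
```

Emit:
{"api": "step_arm", "payload": {
  "commands": [
    [[0, 0, 0.7, 0, 0, 0, 0], [0, 0, 0, 0, 0, 0, 0], [0, 0, 0, 0, 0, 0, 0]]
  ]
}}

```text
time: 4.55
ee_pos: [0.4449, 0.0096, 0.0311]
eef_rot: [1.0, -0.0, -0.0, 0.0]
force: [-2.2, -0.7, 3.8]
opening: 0.0001
```

Emit:
{"api": "step_arm", "payload": {
  "commands": [
    [[0, 0, -10, 0, 0, 0, 0], [0, 0, -30, 0, 0, 0, 0], [0, 0, -40, 0, 0, 0, 0], [0, 30, 0, 0, 0, 0, 0], [-1, 40, 0, 0, 0, 0, 0], [-1, 40, 0, 0, 0, 0, 0], [-1, 40, 0, 0, 0, 0, 0], [0, 40, 0, 0, 0, 0, 0], [0, 40, 0, 0, 0, 0, 0], [0, 35, 0, 0, 0, 0, 0]]
  ]
}}

```text
time: 5.55
ee_pos: [0.442, -0.2576, 0.1119]
eef_rot: [1.0, -0.001, 0.001, 0.0]
force: [0.7, 0.2, -0.7]
opening: -0.0001
```

Run:
```python
from h import *
a,d=vision.grab_frame("top")
b,_=vision.grab_frame("scene")
A=cv2.resize(a[190:290,270:420,::-1],None,fx=4,fy=4,interpolation=cv2.INTER_CUBIC)
B=cv2.resize(b[230:350,230:380,::-1],None,fx=4,fy=4,interpolation=cv2.INTER_CUBIC)
cv2.imwrite("pics/a3.png",A);cv2.imwrite("pics/b3.png",B)
d0=np.load("top.npz")['d'];sl=np.s_[260:265,315:320]
print(np.median(d[sl]-d0[sl]))
sl=np.s_[235:240,305:312];print(np.median(d[sl]-d0[sl]))
```

```text
0.0061295033
-0.00081408024
```

View pics/a3.png

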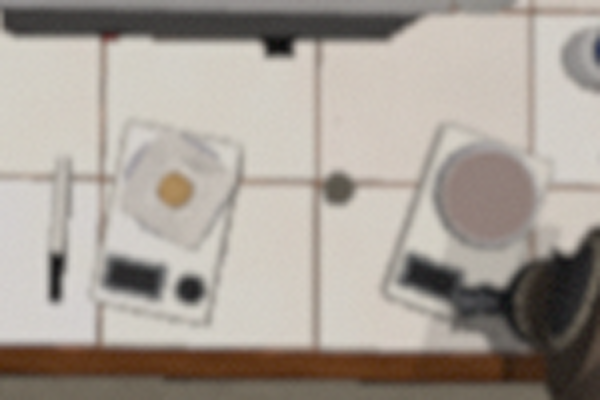

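View pics/b3.png

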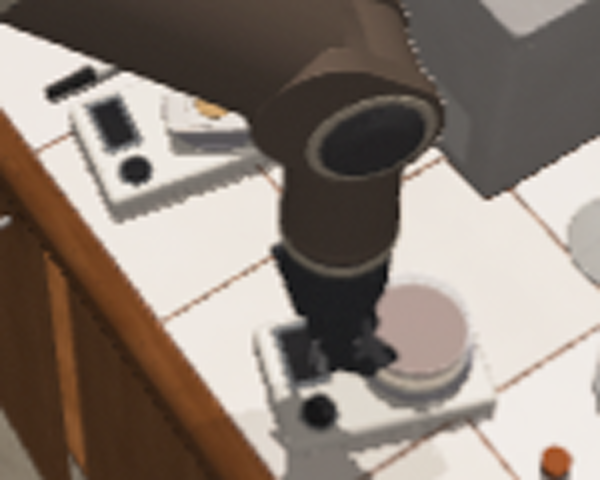

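Run:
```python
from h import *
b,d=vision.grab_frame("scene")
for x,y in[(340,300),(340,340),(315,355),(330,370),(350,370),(365,355),(375,355),(385,352),(390,350),(375,340),(385,365)]:
    u,v=230+x/4,230+y/4
    print((x,y),b[int(v),int(u)],atd("scene",u,v,d[int(round(v)),int(round(u))]).round(3))
```

```text
(340, 300) [32 31 33] [ 0.424 -0.293  0.259]
(340, 340) [29 28 31] [ 0.441 -0.276  0.165]
(315, 355) [63 62 62] [ 0.43  -0.264  0.136]
(330, 370) [93 91 87] [ 0.438 -0.272  0.118]
(350, 370) [114 110 104] [ 0.426 -0.307  0.184]
(365, 355) [38 37 39] [ 0.434 -0.313  0.206]
(375, 355) [53 52 54] [ 0.439 -0.317  0.206]
(385, 352) [43 42 43] [ 0.443 -0.322  0.214]
(390, 350) [32 32 34] [ 0.452 -0.317  0.201]
(375, 340) [56 55 56] [ 0.45  -0.303  0.196]
(385, 365) [123 111 104] [ 0.491 -0.274  0.074]
```

Key_boat's depth changed by +6.1 mm, so it is fully in. The dark part near the dish is a high finger knuckle (z about 0.2), clear of it. Next is the dish key.

Emit:
{"api": "step_arm", "payload": {
  "commands": [
    [[-1, -2, 20, 0, 0, 0, 0], [0, 0, 25, 0, 0, 0, 0], [0, 0, 15, 0, 0, 0, 0], [0, 0, 4, 0, 0, 0, 0], [0, 0, 0, 0, 0, 0, 0], [0, 0, 0, 0, 0, 0, 0]]
  ]
}}

```text
time: 6.3
ee_pos: [0.4416, -0.253, 0.048]
eef_rot: [1.0, 0.0, 0.001, 0.0]
force: [0.5, 0.6, 0.1]
opening: -0.0001
```

Emit:
{"api": "step_arm", "payload": {
  "commands": [
    [[0, 2.5, 5, 0, 0, 0, 0], [0, 0, 3, 0, 0, 0, 0], [0, 0, 2, 0, 0, 0, 0], [0, 0, 2, 0, 0, 0, 0], [0, 0, 2, 0, 0, 0, 0], [0, 0, 1, 0, 0, 0, 0], [0, 0, 0, 0, 0, 0, 0]]
  ]
}}

```text
time: 7.0
ee_pos: [0.4411, -0.2561, 0.0321]
eef_rot: [1.0, -0.0, 0.0, 0.0]
force: [0.3, -2.5, 2.6]
opening: 0.0001
```

Emit:
{"api": "step_arm", "payload": {
  "commands": [
    [[0, 0, 1, 0, 0, 0, 0], [0, 0, 0, 0, 0, 0, 0], [0, 0, 0, 0, 0, 0, 0]]
  ]
}}

```text
time: 7.3
ee_pos: [0.4412, -0.2561, 0.0313]
eef_rot: [1.0, -0.0, 0.0, 0.0]
force: [0.9, -2.5, 3.8]
opening: -0.0001
```

Emit:
{"api": "step_arm", "payload": {
  "commands": [
    [[0, 0, -10, 0, 0, 0, 0], [0, 0, -40, 0, 0, 0, 0], [0, 0, -50, 0, 0, 0, 0], [0, -25, 0, 0, 0, 0, 0], [0, -40, 0, 0, 0, 0, 0], [0, -40, 0, 0, 0, 0, 0], [0, -40, 0, 0, 0, 0, 0], [0, -40, 0, 0, 0, 0, 0], [0, -40, 0, 0, 0, 0, 0], [0, -40, 0, 0, 0, 0, 0]]
  ]
}}

```text
time: 8.3
ee_pos: [0.4398, 0.011, 0.1314]
eef_rot: [1.0, 0.0, -0.001, 0.0]
force: [0.6, -0.2, -0.5]
opening: 0.0
```

Run:
```python
from h import *
a,d=vision.grab_frame("top")
d0=np.load("top.npz")['d']
for n,sl in(("boat",np.s_[260:265,315:320]),("dish",np.s_[262:267,389:394]),("housing/dish lid",np.s_[235:241,388:394])):
    print(n,np.median(d[sl]-d0[sl]))
cv2.imwrite("pics/a4.png",cv2.resize(a[190:290,270:420,::-1],None,fx=4,fy=4,interpolation=cv2.INTER_CUBIC))
```

```text
boat -0.47910666
dish 0.0056819916
housing/dish lid -0.000505805
```

View pics/a4.png

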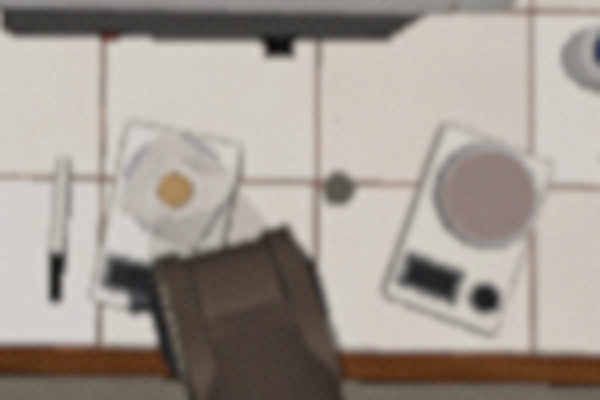

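The dish key at (485,297) in the crop is 5.7 mm lower and the dish has not moved. The beaker key comes next.

Emit:
{"api": "step_arm", "payload": {
  "commands": [
    [[7, -35, 0, 0, 0, 0, 0], [8, -40, 0, 0, 0, 0, 0], [8, -40, 0, 0, 0, 0, 0], [8, -40, 0, 0, 0, 0, 0], [8, -40, 0, 0, 0, 0, 0], [7, -35, 0, 0, 0, 0, 0], [0, -10, 0, 0, 0, 0, 0], [0, 0, 20, 0, 0, 0, 0], [0, 0, 0, 0, 0, 0, 0], [0, 0, 0, 0, 0, 0, 0]]
  ]
}}

```text
time: 9.35
ee_pos: [0.4864, 0.248, 0.111]
eef_rot: [1.0, -0.0, -0.001, 0.001]
force: [0.1, 0.5, 0.4]
opening: -0.0
```

Emit:
{"api": "step_arm", "payload": {
  "commands": [
    [[0, -2.5, 20, 0, 0, 0, 0], [0, 0, 25, 0, 0, 0, 0], [0, 0, 14, 0, 0, 0, 0], [0, 0, 4, 0, 0, 0, 0], [0, 0, 0, 0, 0, 0, 0], [0, 0, 0, 0, 0, 0, 0]]
  ]
}}

```text
time: 9.95
ee_pos: [0.4876, 0.2519, 0.049]
eef_rot: [1.0, -0.0, 0.001, -0.0]
force: [-0.0, -0.6, 0.1]
opening: 0.0
```

Emit:
{"api": "step_arm", "payload": {
  "commands": [
    [[-1, 1, 5, 0, 0, 0, 0], [0, 0, 4, 0, 0, 0, 0], [0, 0, 2, 0, 0, 0, 0], [0, 0, 2, 0, 0, 0, 0], [0, 0, 2, 0, 0, 0, 0], [0, 0, 1, 0, 0, 0, 0], [0, 0, 0.5, 0, 0, 0, 0], [0, 0, 0, 0, 0, 0, 0]]
  ]
}}

```text
time: 10.75
ee_pos: [0.4863, 0.2506, 0.0317]
eef_rot: [1.0, -0.0, 0.0, -0.0]
force: [0.5, -1.2, 4.4]
opening: 0.0002
```

Emit:
{"api": "step_arm", "payload": {
  "commands": [
    [[0, 0, 0.6, 0, 0, 0, 0], [0, 0, 0, 0, 0, 0, 0], [0, 0, -10, 0, 0, 0, 0], [0, 0, -40, 0, 0, 0, 0], [0, 0, -50, 0, 0, 0, 0], [0, 0, -40, 0, 0, 0, 0], [-20, 30, 0, 0, 0, 0, 0], [-20, 40, 0, 0, 0, 0, 0], [-20, 40, 0, 0, 0, 0, 0], [-10, 30, 0, 0, 0, 0, 0]]
  ]
}}

```text
time: 11.75
ee_pos: [0.4135, 0.1086, 0.1711]
eef_rot: [1.0, -0.0, -0.001, 0.001]
force: [0.8, -0.4, 0.6]
opening: -0.0
```

Run:
```python
from h import *
a,d=vision.grab_frame("top")
d0=np.load("top.npz")['d']
for n,sl in(("boat",np.s_[260:265,315:320]),("dish",np.s_[262:267,389:394]),("beaker",np.s_[247:252,249:253]),("tray",np.s_[222:226,246:250])):
    print(n,np.median(d[sl]-d0[sl]))
cv2.imwrite("pics/a5.png",cv2.resize(a[185:290,215:415,::-1],None,fx=4,fy=4,interpolation=cv2.INTER_CUBIC))
```

```text
boat 0.005918026
dish 0.004053235
beaker 0.00568521
tray 0.0008069277
```

View pics/a5.png

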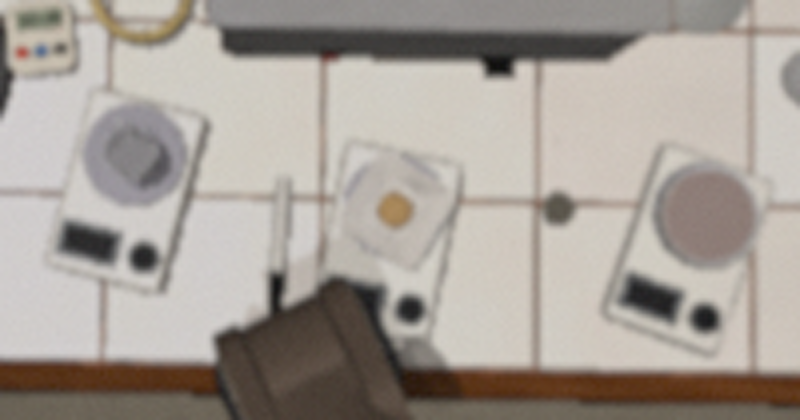

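The vessels have not moved. The dish key now reads 4.1 mm against 5.7 before, so I average several frames to settle it.

Run:
```python
from h import *
D=np.median([vision.grab_frame("top")[1] for _ in range(12)],0)
for n,u,v in(("boat",317.17,261.92),("dish",390.87,264.15),("beaker",250.61,248.98)):
    L=[atd("top",i,j,D[j,i])[2] for j in range(round(v)-1,round(v)+2) for i in range(round(u)-1,round(u)+2)]
    H=[]
    print(n,np.median(L).round(4),np.round(L,3))
for n,u,v in(("boat",0.4446+.03,.0102+.0),("dish",.441+.03,-.2554-.005),("beaker",.4867+.03,.2511-.005)):
    x,y=map(round,proj("top",[u,v,.028])); print(n,"housing z",np.median([atd("top",i,j,D[j,i])[2] for j in(y-1,y,y+1) for i in (x-1,x,x+1)]).round(4))
```

```text
boat 0.0334 [0.036 0.032 0.033 0.033 0.036 0.033 0.034 0.033 0.033]
dish 0.0334 [0.034 0.035 0.034 0.032 0.033 0.035 0.031 0.033 0.033]
beaker 0.0328 [0.035 0.033 0.033 0.033 0.033 0.033 0.033 0.034 0.033]
boat housing z 0.0273
dish housing z 0.0274
beaker housing z 0.0278
```

All three caps stand about 5–6 mm proud of the housing, which matches fully in. I hand it in.

```bash
python3 -c "
from bench import arm,workorder
s=arm.state();print(s['time'],s['ee_pos'],s['force']);print(workorder.close_job())"
```

```text
12.4 [0.41598556 0.11117155 0.17082811] [ 0.58061084 -0.04379856 -0.93805995]
the job is handed in; nothing more can be done
None
```

I pressed the three keys with the shut fingers in the order weighing boat, culture dish, small beaker, and handed the job in at 12.4 s of the 51 s allowed. No verdict is reported on hand-in.

- **Presses:** I took each key down until the tool tip was about 31 mm above the worktop, with 3.8 to 4.4 N measured.
- **Keys:** In the last check, averaged over 12 depth frames, all three caps stood 5 to 6 mm above their housings, which matches fully in. One earlier single-frame reading showed the dish key down only 4.1 mm. It had read 5.7 mm before that, and the average (6.0 mm above the housing) showed 4.1 mm was noise.
- **Vessels and surroundings:** The last picture showed the vessels, and the bystanders in view, where they had been. The arm was clear of everything, with the tool tip 17 cm above the worktop.

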